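# Swing the hold-down arms in over the circuit board

### The job

The red circuit board lies in its holding fixture with both hold-down arms swung out. With a fingertip, gently push each arm round until its clamp screw stands over the gold-ringed mounting hole near that side's edge of the board, ready for tightening. Pinch and lift nothing, keep the board in its nest, and leave the loose capacitor, screwdriver and parts tray where they are.

Things in the scene. Friction and masses are not known exactly. Their poses are not given: they have to be found in the camera images.
- fixture: Aluminium fixture plate, fixed to the table, 200 (x) by 360 (y) by 12 mm, with black rails and corner stops (up to 30 mm high) that hold the board, and a pivot post at 140 mm to each side (+y left, -y right) of its middle. Origin: under its middle, at table height; z up.
- left_arm: Left (+y) swing arm: steel bar 16 mm wide, 52 to 64 mm above the table, turning level on an upright post. Origin on the pivot axis at table height; x axis along the arm to the clamp screw 85 mm away (bar ends at 95 mm), z up. Starts 0.8 to 1.55 rad clockwise (from above) of its place: push anticlockwise. No stop there: it can go 0.8 rad past. Friction, about 1 N at the screw, keeps it where left.
- right_arm: Right (-y) swing arm: steel bar 16 mm wide, 52 to 64 mm above the table, turning level on an upright post. Origin on the pivot axis at table height; x axis along the arm to the clamp screw 85 mm away (bar ends at 95 mm), z up. Starts 0.8 to 1.55 rad clockwise (from above) of its place: push anticlockwise. No stop there: it can go 0.8 rad past. Friction, about 1 N at the screw, keeps it where left.
- left_screw (a point): Middle of the left arm's clamp-screw head, 84 mm above the table: an upright round aluminium post, 18 mm across, 68 to 100 mm above the table, on the arm's end; a good place to push. Straight below it is the screw's black rubber foot, 13 mm across, which passes 4 mm above the board.
- right_screw (a point): Middle of the right arm's clamp-screw head, 84 mm above the table: an upright round aluminium post, 18 mm across, 68 to 100 mm above the table, on the arm's end; a good place to push. Straight below it is the screw's black rubber foot, 13 mm across, which passes 4 mm above the board.
- left_hole (a point): Centre of the mounting hole near the left edge of the circuit board, on its upper face, 25 mm above the table: a gold ring 18 mm across with a dark hole 9 mm across, 15 mm from that edge, half-way along it. With the arm straight in, its screw is right above this point.
- right_hole (a point): Centre of the mounting hole near the right edge of the circuit board, on its upper face, 25 mm above the table: a gold ring 18 mm across with a dark hole 9 mm across, 15 mm from that edge, half-way along it. With the arm straight in, its screw is right above this point.
- board: Red circuit board, 150 (x) by 140 (y) by 3 mm, lying loose in the fixture with 2 mm of play; origin: middle of its underside, 22 mm above the table. Its tallest parts are a row of black capacitors along its far edge, up to 47 mm above the table, clear of the arms' sweep.
- capacitor: Loose black capacitor standing on the fixture plate beyond the left pivot post, 24 mm across, 40 mm tall; origin: middle of its underside. To be left alone.
- screwdriver: Black-handled screwdriver 180 mm long lying on the table beyond the fixture; origin: middle of its underside. To be left alone.
- parts_tray: Open black tray of capacitors on the table to the left of the fixture, 100 by 80 by 40 mm; origin: middle of its underside. To be left alone.
Not all that is in view belongs to the job. Several things have the shape of the board; the one meant has the colours described above.

How it is judged:
At the end, for the whole second after the job is handed in: Both clamp screws stand within 10 mm (seen from above) of their mounting holes and both arms are at rest; the board lies flat in its nest, within 8 mm of where it was (horizontal distance between left_screw and left_hole below 0.01 m and horizontal distance between right_screw and right_hole below 0.01 m and angular speed of each of left_arm, right_arm below 0.05 rad/s and distance of board from where it was at the start of the episode below 0.008 m and angle between board's own z axis and vertical below 0.05 rad); the robot touches nothing.
It fails at once if the circuit board is lifted or pushed out of its nest (more than 8 mm) (distance of board from where it was at the start of the episode above 0.008 m).
It fails at once if a finger presses on the circuit board with more than 12 N (contact force between the fingers and board above 12 N).
It fails at once if a swing arm is pinched or shoved hard (the fingers press on it with more than 25 N) (contact force between the fingers and left_arm above 25 N or contact force between the fingers and right_arm above 25 N).
It fails at once if the loose capacitor, the screwdriver or the parts tray is moved more than 15 mm (distance of any of capacitor, screwdriver, parts_tray from where it was at the start of the episode above 0.015 m).
It also fails if it takes over 61 s, if anything falls off the work surface, if the arm or the gripper's body presses on something with over 40 N, if the wrist force passes 120 N, or if a joint passes its speed limit or range.

### The arm

A 7-joint arm with a two-finger parallel gripper is mounted at the origin on the work surface. World frame = base frame: x ahead of the robot, y to its left, z up, the work surface at z = 0. Lengths are in m, angles in rad, forces in N, time in s.
With the tool pointing down it reaches from about 0.4 to 0.925 m from the base axis. Payload 5.6 kg.
Tool frame: the origin (TCP) lies at the very end of the fingers, on their centre line; the grasp point (between the pads) lies 19 mm behind it; x points along the fingers, y is the direction in which the jaws open and shut, and the axes are right-handed (so a half turn about x gives the same grasp; the last joint's range is limited). The gripper opens to 85 mm and grips with 20 to 120 N. Pads are 22 mm wide; open, the fingers measure 114 mm over their backs; the gripper's body (76 mm by 85 mm) begins 54 mm behind the grasp point. The pads swing forward as they close: fully open they stand 13 mm farther back than shut.
Start: joints at [-1.293, 0.468, -0.012, 1.603, 0.006, 1.071, -0.056], TCP at [0.205, 0.617, 0.193] pointing down, gripper open.
Joint ranges: [-2.53, 2.53], [-0.31, 2.02], [-1.57, 1.55], [0.28, 2.44], [-1.29, 4.43], [0.15, 1.84], [-2.92, 2.92]. Speed limits (rad/s): [2.57, 2.57, 3.14, 3.14, 3.14, 3.14, 3.14].

### API

Orientations are given as a rotation vector (axis times angle).
In Python, from cell import monitor, capture, ticket gives the robot as it stands.
- The arm moves only by the tool step_arm, never from a script. Its argument "plan" is a list of rows, each an object of numbers: "gripper": the opening in per cent of the stroke, from 0 (shut) to 100 (fully open); "tx", "ty", "tz": the shift along the tool's x, y, z in mm; "wx", "wy", "wz": the turn, a rotation vector about the tool's x, y, z in rad. In form: [{"gripper": .., "tx": .., "ty": .., "tz": .., "wx": .., "wy": .., "wz": ..}, ...]. A call has 1 to 5 rows; each row is the pose to reach, as a shift and turn from the pose commanded when the call began, along the tool's axes at that moment; what a row does not reach only later rows make up. A row lasts 1/12 s, in which the tool goes at most 41.7 mm and 7.16 degrees, less where a joint would pass 70% of its speed; a pose out of reach is approached as far as the arm can. A call with a gripper value outside its range is refused whole. The fingers move at their own pace and stop on an object; "newtons" is the grip in N (left out, the last holds). Time passes only in rows, so rows that repeat a pose let the fingers close. It gives the time, the measured TCP pose, the force and the opening at its end, in the units of the state.
- monitor.get_state(): the state, without advancing time (a new reading comes with each control period).
- capture(name): name is "scene" or "side" or "wrist"; returns a dict with "color" (400x640x3 uint8, red, green, blue), "depth" (400x640 float32, m along the optical axis (not along the pixel's ray), 0 where there is no reading), "K" (3x3 intrinsics, pixels), "distortion" ([k1, k2, p1, p2, k3] as OpenCV has them; the pictures are not rectified), "cam_to_world" (4x4, takes a point from camera to world coordinates). Camera axes: x right, y down, z forward; pixel columns grow to the right and rows downward; lengths in m; the calibration is good to about 2 mm. A picture is of the moment at which its call begins.
- ticket.close_job(): hands the job in, once; it reports no verdict.
The state is a dict: "time_s": time; "q": joint angles; "joint_vel": joint speeds; "joint_torque": joint torques, N m; "tcp_pos": TCP position; "ee_rot": TCP orientation; "ft_force": force on the tool from outside, world axes, zero at the start; "torque": the same for the moment, N m; "gripper_width": opening from 0.0 (shut) to 1.0 (fully open).
Only numpy, scipy, OpenCV 4.12 (cv2) and the standard library are available. Lean on these libraries where they do the work, as an engineer would, in place of code of your own. Each camera call takes 0.05 s, during which the arm holds its last target. There are 200 camera calls.

## Working session

There is one attempt and no reset: what is moved stays moved. The work goes in short steps, Python scripts to look and compute and a tool call to move; the robot and the scene stay as the last step left them, time stands still between calls to the robot, and variables do not carry over. Pictures are saved under pics/ and viewed, about 8 in all and at most 12, crops included, and the job is handed in when it is done.

Besides the shell and the picture viewer there is one more tool, called after "Call:" as name([rows], argument=value, ...), one row to a line, values as JSON. step_arm: Moves the arm, as the interface text tells. Its arguments: {"type":"object","properties":{"plan":{"type":"array","items":{"type":"object","properties":{"gripper":{"type":"number"},"tx":{"type":"number"},"ty":{"type":"number"},"tz":{"type":"number"},"wx":{"type":"number"},"wy":{"type":"number"},"wz":{"type":"number"}}}},"newtons":{"type":"number"}},"required":["plan"]}

```bash
ls; mkdir -p pics
cat > h.py <<'E'
import numpy as np, cv2
from cell import monitor, capture, ticket
from scipy.spatial.transform import Rotation as R
def grab(n):
    c=capture(n); np.savez('/tmp/%s.npz'%n,**{k:np.array(v) for k,v in c.items()}); return c
def cloud(c):
    h,w=c['depth'].shape; K=np.array(c['K']);T=np.array(c['cam_to_world'])
    v,u=np.mgrid[:h,:w]; p=np.stack([u,v],-1).reshape(-1,1,2).astype(np.float32)
    n=cv2.undistortPoints(p,K,np.array(c['distortion'])).reshape(h,w,2)
    d=c['depth'][...,None]; P=np.concatenate([n*d,d],-1)
    return P@T[:3,:3].T+T[:3,3]
def save(img,name): cv2.imwrite('pics/'+name,cv2.cvtColor(np.ascontiguousarray(img),cv2.COLOR_RGB2BGR))
def st():
    s=monitor.get_state(); print(s['time_s'],np.round(s['tcp_pos'],4),np.round(s['ee_rot'],3),'F',np.round(s['ft_force'],1),'g',s['gripper_width'])
    print(np.round(R.from_rotvec(s['ee_rot']).as_matrix(),3)); return s
E
python3 - <<'E'
from h import *
st()
a=grab('scene');b=grab('side')
save(a['color'],'scene0.png');save(b['color'],'side0.png')
for c in(a,b): print(np.round(c['cam_to_world'],3))
E
```

```text
pics
0.0 [0.2048 0.6162 0.1923] [ 0.25   1.556 -0.253] F [1.2 0.2 0.5] g 1.0023842294941223
[[-0.     0.315  0.949]
 [-0.002  0.949 -0.315]
 [-1.    -0.002  0.   ]]
[[-0.89   0.388 -0.241  0.76 ]
 [ 0.457  0.757 -0.466  0.418]
 [ 0.002 -0.525 -0.851  0.965]
 [ 0.     0.     0.     1.   ]]
[[ 0.918 -0.27   0.289  0.151]
 [-0.396 -0.639  0.659 -0.834]
 [ 0.007 -0.72  -0.694  0.891]
 [ 0.     0.     0.     1.   ]]
```

View pics/scene0.png

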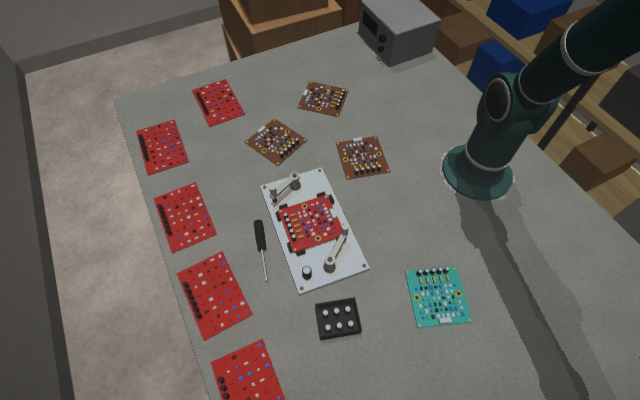

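View pics/side0.png

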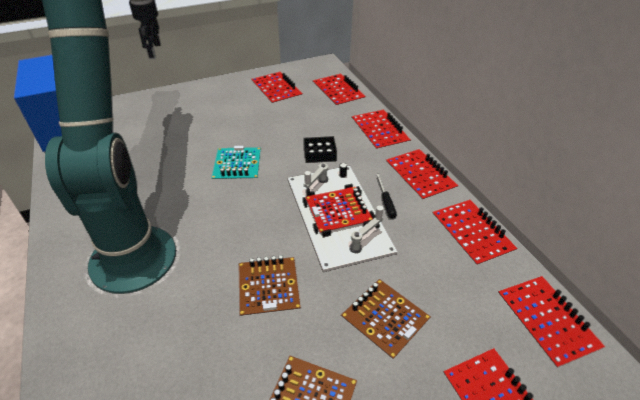

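The job's board is the red one at scene (310,222), sitting in the aluminium fixture. The other red boards at (218,102), (162,147), (185,217), (213,295) and (248,375) lie loose on the table, and the brown and teal ones have the wrong colour. I'll confirm it in a crop and measure.

Run:
```python
from h import *
for n,(x0,x1,y0,y1) in dict(scene=(240,390,155,305),side=(275,405,130,280)).items():
    c=dict(np.load('/tmp/%s.npz'%n)); P=cloud(c); m=np.zeros(P.shape[:2],bool); m[y0:y1,x0:x1]=1
    z=P[...,2]; col=c['color'].astype(int)
    pl=m&(z>.007)&(z<.018)&(col.min(-1)>120)
    pts=P[pl][:,:2]; (cx,cy),s,a=cv2.minAreaRect((pts*1000).astype(np.float32)); print(n,'plate',cx,cy,s,a,pl.sum())
    hi=(m&(z>.070)&(z<.115)).astype(np.uint8)
    k,l,stt,cen=cv2.connectedComponentsWithStats(hi)
    for i in range(1,k):
        if stt[i,4]>8: q=P[l==i]; print(cen[i],stt[i,4],np.round((q.min(0)+q.max(0))/2,4),np.round(np.ptp(q,axis=0),3))
    # gold rings
    hsv=cv2.cvtColor(c['color'],cv2.COLOR_RGB2HSV); g=(m&(hsv[...,0]>18)&(hsv[...,0]<32)&(hsv[...,1]>130)&(z>.018)&(z<.032)).astype(np.uint8)
    k,l,stt,cen=cv2.connectedComponentsWithStats(g)
    for i in range(1,k):
        if stt[i,4]>8: q=P[l==i]; print('gold',cen[i],stt[i,4],np.round(np.median(q,0),4))
a=[cv2.resize(np.load('/tmp/%s.npz'%n)['color'][y:y+150,x:x+130],None,fx=3,fy=3,interpolation=2) for n,x,y in(('scene',250,155),('side',275,130))]
save(np.hstack(a),'crop1.png')
```

```text
scene plate 558.2355346679688 -73.44793701171875 (452.4156494140625, 332.7935791015625) 65.13343811035156 4283
[272.41538462 190.15384615] 65 [ 0.6093 -0.1676  0.086 ] [0.018 0.017 0.032]
[344.32352941 229.16176471] 68 [0.4924 0.0282 0.0864] [0.017 0.017 0.032]
side plate 561.28955078125 -4.540985107421875 (567.0380859375, 301.0669250488281) 68.10704040527344 3670
[306.96052632 176.60526316] 76 [0.4926 0.0275 0.086 ] [0.019 0.021 0.032]
[378.65853659 211.58536585] 82 [ 0.609  -0.1716  0.0873] [0.017 0.017 0.033]
gold [331.92857143 194.64285714] 14 [ 0.5539 -0.008   0.025 ]
gold [344.64705882 221.58823529] 17 [ 0.5405 -0.1183  0.0259]
```

View pics/crop1.png

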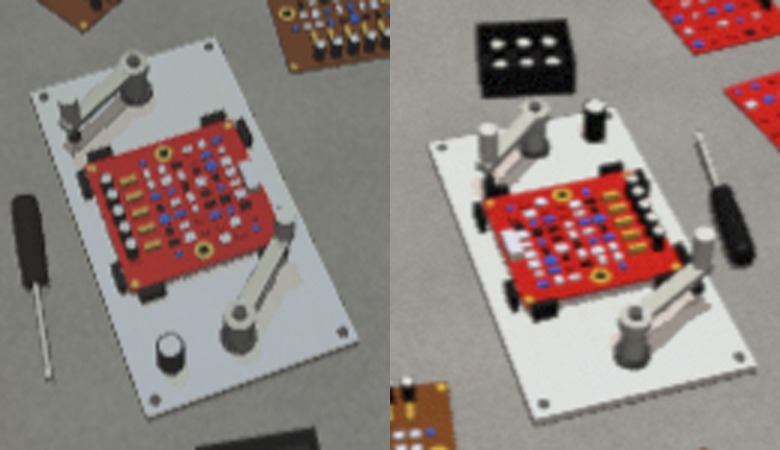

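The crop confirms it: the red board sits in black stops with two gold rings, at scene px (304,206) for the right and (318,238) for the left. The left arm's screw is at (344,229) and the right's at (272,190). Next I'll refine the holes by ray casting and start the traverse with the gripper shut.

```bash
cat >> h.py <<'E'
def ray(c,u,v,z):
    T=np.array(c['cam_to_world']); n=cv2.undistortPoints(np.array([[[u,v]]],float),np.array(c['K']),np.array(c['distortion'])).ravel()
    d=T[:3,:3]@np.r_[n,1]; o=T[:3,3]; return o+d*(z-o[2])/d[2]
def togo(*w):
    "tool-axis shift in mm to world targets"
    s=st(); M=R.from_rotvec(s['ee_rot']).as_matrix()
    for t in w: print('to',np.round(t,4),'tool mm',np.round(M.T@(np.array(t)-s['tcp_pos'])*1000,1))
E
python3 - <<'E'
from h import *
for n,ps in dict(scene=((318,238),(304.3,206.3)),side=((332.3,194.7),(345,221.7))).items():
    c=dict(np.load('/tmp/%s.npz'%n)); z=cloud(c)[...,2]
    hsv=cv2.cvtColor(c['color'],cv2.COLOR_RGB2HSV)
    for u,v in ps:
        x,y=int(round(u))-6,int(round(v))-6; w=hsv[y:y+13,x:x+13].astype(int)
        g=(w[...,0]>14)&(w[...,0]<34)&(w[...,1]>110)
        yy,xx=np.nonzero(g); (cx,cy),r=cv2.minEnclosingCircle(np.stack([xx,yy],1).astype(np.float32))
        print(n,g.sum(),cx+x,cy+y,r,'ray',np.round(ray(c,cx+x,cy+y,.025),4),'mean',np.round(ray(c,xx.mean()+x,yy.mean()+y,.025),4),'click',np.round(ray(c,u,v,.025),4))
E
```

```text
scene 19 317.5 238.0 2.6926822662353516 ray [ 0.5519 -0.0083  0.025 ] mean [ 0.5519 -0.0081  0.025 ] click [ 0.5507 -0.0077  0.025 ]
scene 18 303.72222232818604 205.55555534362793 2.7583649158477783 ray [ 0.5401 -0.119   0.025 ] mean [ 0.5404 -0.1177  0.025 ] click [ 0.5397 -0.116   0.025 ]
side 21 331.5 195.0 2.6926822662353516 ray [ 0.5529 -0.0087  0.025 ] mean [ 0.5539 -0.0072  0.025 ] click [ 0.5555 -0.0085  0.025 ]
side 22 344.69999980926514 221.5 2.7460060119628906 ray [ 0.5425 -0.1168  0.025 ] mean [ 0.5426 -0.1169  0.025 ] click [ 0.543  -0.1178  0.025 ]
```

Call:
step_arm([
  {"gripper":0,"ty":-29,"tz":27},
  {"gripper":0,"ty":-58,"tz":54},
  {"gripper":0,"ty":-87,"tz":81},
  {"gripper":0,"ty":-116,"tz":108},
  {"gripper":0,"ty":-145,"tz":135},
], newtons=20)

```text
validation failed for argument at $.pl...
```

Call:
step_arm([
  {"gripper":0,"ty":-29,"tz":27},
  {"gripper":0,"ty":-58,"tz":54},
  {"gripper":0,"ty":-87,"tz":81},
  {"gripper":0,"ty":-116,"tz":108},
  {"gripper":0,"ty":-145,"tz":135},
])

```text
validation failed for argument at $.pl...
```

Call:
step_arm([
  {"gripper":0,"tx":0,"ty":-29,"tz":27,"wx":0,"wy":0,"wz":0},
  {"gripper":0,"tx":0,"ty":-58,"tz":54,"wx":0,"wy":0,"wz":0},
  {"gripper":0,"tx":0,"ty":-87,"tz":81,"wx":0,"wy":0,"wz":0},
  {"gripper":0,"tx":0,"ty":-116,"tz":108,"wx":0,"wy":0,"wz":0},
  {"gripper":0,"tx":0,"ty":-145,"tz":135,"wx":0,"wy":0,"wz":0},
], newtons=20)

```text
time_s: 0.52
tcp_pos: [0.2877, 0.4345, 0.1928]
ee_rot: [0.251, 1.556, -0.252]
ft_force: [0.5, 0.5, 0.3]
gripper_width: 0.302
```

Call:
step_arm([
  {"gripper":0,"tx":0,"ty":-29,"tz":27,"wx":0,"wy":0,"wz":0},
  {"gripper":0,"tx":0,"ty":-58,"tz":54,"wx":0,"wy":0,"wz":0},
  {"gripper":0,"tx":0,"ty":-87,"tz":81,"wx":0.1,"wy":0,"wz":0},
  {"gripper":0,"tx":0,"ty":-116,"tz":108,"wx":0.2,"wy":0,"wz":0},
  {"gripper":0,"tx":0,"ty":-145,"tz":135,"wx":0.25,"wy":0,"wz":0},
], newtons=20)

```text
time_s: 0.93
tcp_pos: [0.37, 0.2545, 0.1932]
ee_rot: [0.451, 1.524, -0.451]
ft_force: [0.7, -0.2, -0.2]
gripper_width: -0.003
```

Run:
```python
from h import *
togo((.463,.047,.15),(.463,.047,.073))
# arc of pushing translation for both arms
HL=np.array([.5525,-.0083]);HR=np.array([.541,-.1178]); y=(HL-HR)/np.linalg.norm(HL-HR); C=(HL+HR)/2
print('centre',C,'yaw',np.arctan2(-y[0],y[1]),np.linalg.norm(HL-HR))
for s,S,H in((1,(.4925,.028),C+.055*y),(-1,(.609,-.170),C-.055*y)):
    p=C+s*.14*y; v=np.array(S)-p; a0=np.arctan2(v[1],v[0]); a1=np.arctan2(*(-s*y)[::-1]); 
    print('pivot',np.round(p,4),np.linalg.norm(v),'sweep',(a1-a0+np.pi)%(2*np.pi)-np.pi,'hole',H)
```

```text
0.9333 [0.37   0.2545 0.1932] [ 0.451  1.524 -0.451] F [ 0.7 -0.2 -0.2] g -0.002868862127850721
[[-0.     0.544  0.839]
 [ 0.     0.839 -0.544]
 [-1.     0.    -0.   ]]
to [0.463 0.047 0.15 ] tool mm [  43.2 -123.4  190.9]
to [0.463 0.047 0.073] tool mm [ 120.2 -123.5  190.9]
centre [ 0.54675 -0.06305] yaw -0.1046392396617366 0.11010222522728594
pivot [0.5614 0.0762] 0.08405462713096336 sweep 0.8556913416562129 hole [ 0.55249466 -0.00835083]
pivot [ 0.5321 -0.2023] 0.08337683011426181 sweep 1.0685547732480583 hole [ 0.54100534 -0.11774917]
```

Call:
step_arm([
  {"gripper":0,"tx":0,"ty":-22,"tz":34,"wx":0,"wy":0,"wz":0},
  {"gripper":0,"tx":0,"ty":-44,"tz":68,"wx":0,"wy":0,"wz":0},
  {"gripper":0,"tx":10,"ty":-66,"tz":102,"wx":0,"wy":0,"wz":0},
  {"gripper":0,"tx":20,"ty":-88,"tz":136,"wx":0,"wy":0,"wz":0},
  {"gripper":0,"tx":30,"ty":-110,"tz":165,"wx":0,"wy":0,"wz":0},
])

```text
time_s: 1.35
tcp_pos: [0.4501, 0.0725, 0.1632]
ee_rot: [0.448, 1.523, -0.447]
ft_force: [0.3, 1.2, -0.4]
gripper_width: -0.0
```

Call:
step_arm([
  {"gripper":0,"tx":20,"ty":-8,"tz":18,"wx":0,"wy":0,"wz":0},
  {"gripper":0,"tx":45,"ty":-13,"tz":26,"wx":0,"wy":0,"wz":0},
  {"gripper":0,"tx":70,"ty":-13,"tz":26,"wx":0,"wy":0,"wz":0},
  {"gripper":0,"tx":90,"ty":-13,"tz":26,"wx":0,"wy":0,"wz":0},
  {"gripper":0,"tx":90,"ty":-13,"tz":26,"wx":0,"wy":0,"wz":0},
])

```text
time_s: 1.77
tcp_pos: [0.4608, 0.0488, 0.0699]
ee_rot: [0.445, 1.53, -0.452]
ft_force: [-1.1, 0.2, -0.2]
gripper_width: -0.001
```

Run:
```python
from h import *
s=st(); c=grab('side'); d=grab('wrist')
save(np.hstack([cv2.resize(c['color'][100:260,260:420],(400,400),interpolation=2),cv2.resize(d['color'],(400,250))[:, :].repeat(1,0) if 0 else cv2.copyMakeBorder(cv2.resize(d['color'],(400,250)),0,150,0,0,0)]),'app1.png')
# predicted path
P=np.array([.5614,.0762]); S=np.array([.4925,.028]); M=R.from_rotvec(s['ee_rot']).as_matrix(); zt=M[:2,2]; 
v=S-P
print('contact tool z in mm', (M.T@np.r_[S-s['tcp_pos'][:2],0]*1000))
for a in np.linspace(0,.856,9):
    r=np.array([[np.cos(a),-np.sin(a)],[np.sin(a),np.cos(a)]])@v; print(round(a,3),np.round((M.T@np.r_[r-v,0])[1:]*1000,1))
```

```text
1.7667 [0.4608 0.0488 0.0699] [ 0.445  1.53  -0.452] F [-1.1  0.2 -0.2] g -0.0005623159239751959
[[-0.007  0.541  0.841]
 [-0.002  0.841 -0.541]
 [-1.    -0.006 -0.005]]
contact tool z in mm [-0.18666764 -0.3985005  37.91308667]
0.0 [0. 0.]
0.107 [-3.   8.5]
0.214 [-5.  17.3]
0.321 [-6.1 26.2]
0.428 [-6.2 35.2]
0.535 [-5.4 44.1]
0.642 [-3.6 52.9]
0.749 [-0.9 61.5]
0.856 [ 2.7 69.7]
```

View pics/app1.png

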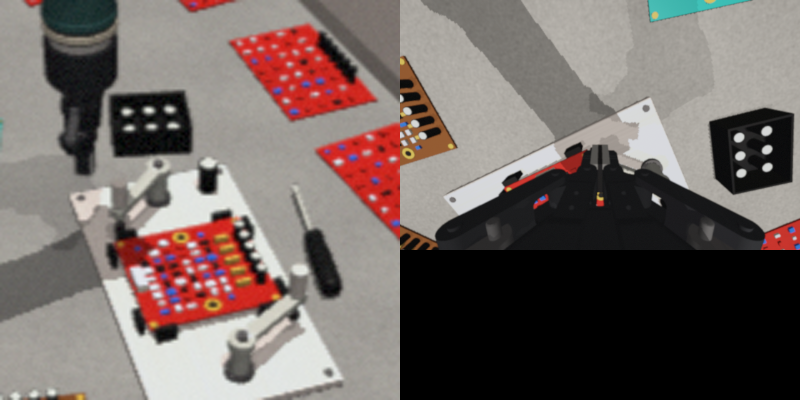

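The finger sits behind the left screw, in line with it and about 18 mm short of contact. I'll push slowly along the arc.

Call:
step_arm([
  {"gripper":0,"tx":-3,"ty":0,"tz":6,"wx":0,"wy":0,"wz":0},
  {"gripper":0,"tx":-3,"ty":0,"tz":11,"wx":0,"wy":0,"wz":0},
  {"gripper":0,"tx":-3,"ty":0,"tz":15,"wx":0,"wy":0,"wz":0},
  {"gripper":0,"tx":-3,"ty":0,"tz":18,"wx":0,"wy":0,"wz":0},
  {"gripper":0,"tx":-3,"ty":-1,"tz":22,"wx":0,"wy":0,"wz":0},
])

```text
time_s: 2.28
tcp_pos: [0.4828, 0.0371, 0.0769]
ee_rot: [0.448, 1.523, -0.446]
ft_force: [0.3, -0.8, -0.5]
gripper_width: 0.006
```

Call:
step_arm([
  {"gripper":0,"tx":0,"ty":-1,"tz":4,"wx":0,"wy":0,"wz":0},
  {"gripper":0,"tx":0,"ty":-3,"tz":9,"wx":0,"wy":0,"wz":0},
  {"gripper":0,"tx":0,"ty":-4,"tz":14,"wx":0,"wy":0,"wz":0},
  {"gripper":0,"tx":0,"ty":-5,"tz":19,"wx":0,"wy":0,"wz":0},
  {"gripper":0,"tx":0,"ty":-5,"tz":24,"wx":0,"wy":0,"wz":0},
])

```text
time_s: 2.7
tcp_pos: [0.4998, 0.0192, 0.0762]
ee_rot: [0.448, 1.524, -0.448]
ft_force: [0.5, -0.5, 0.2]
gripper_width: -0.001
```

Call:
step_arm([
  {"gripper":0,"tx":0,"ty":0,"tz":5,"wx":0,"wy":0,"wz":0},
  {"gripper":0,"tx":0,"ty":0,"tz":10,"wx":0,"wy":0,"wz":0},
  {"gripper":0,"tx":0,"ty":1,"tz":15,"wx":0,"wy":0,"wz":0},
  {"gripper":0,"tx":0,"ty":1,"tz":20,"wx":0,"wy":0,"wz":0},
  {"gripper":0,"tx":0,"ty":2,"tz":25,"wx":0,"wy":0,"wz":0},
])

```text
time_s: 3.12
tcp_pos: [0.522, 0.0077, 0.0762]
ee_rot: [0.447, 1.524, -0.447]
ft_force: [-0.0, 0.0, 0.2]
gripper_width: -0.0
```

```bash
cat >> h.py <<'E'
def screws():
    "screw heads as vertical posts: high points, cluster near each expected circle, both cameras"
    PV={'L':(.5614,.0762),'R':(.5321,-.2023)}; H={'L':(.5525,-.0083),'R':(.541,-.1178)}
    for n in('scene','side'):
        c=grab(n); P=cloud(c); z=P[...,2]; col=c['color'].astype(int)
        for k in PV:
            d=np.hypot(P[...,0]-PV[k][0],P[...,1]-PV[k][1])
            m=((z>.074)&(z<.104)&(d>.065)&(d<.105)&(col.mean(-1)>90)).astype(np.uint8)
            K,l,s,ce=cv2.connectedComponentsWithStats(m)
            if K<2: print(n,k,'none');continue
            i=1+np.argmax(s[1:,4]); q=P[l==i]; top=q[q[:,2]>.097]
            cm=(q.min(0)+q.max(0))/2; tm=top.mean(0) if len(top) else cm
            print(n,k,s[i,4],np.round(ce[i],1),'mid',np.round(cm[:2],4),'top',np.round(tm[:2],4),'ang to go',
             np.round([np.arctan2(*(np.array(H[k])-PV[k])[::-1])-np.arctan2(*(t[:2]-PV[k])[::-1]) for t in(cm,tm)],3))
E
python3 - <<'E'
from h import *
st(); screws()
E
```

```text
3.1167 [0.522  0.0077 0.0762] [ 0.447  1.524 -0.447] F [-0.   0.   0.2] g -0.0002075026192281184
[[-0.     0.54   0.841]
 [-0.     0.841 -0.54 ]
 [-1.    -0.    -0.   ]]
scene L 33 [344.7 226.5] mid [0.4916 0.0273] top [0.4918 0.0278] ang to go [0.855 0.858]
scene R 34 [271.7 188.2] mid [ 0.6096 -0.1681] top [ 0.6095 -0.1683] ang to go [1.05  1.052]
side L 72 [307.  176.2] mid [0.4924 0.0267] top [0.4915 0.026 ] ang to go [0.843 0.843]
side R 74 [378.8 211.1] mid [ 0.6092 -0.1704] top [ 0.6091 -0.1713] ang to go [1.073 1.083]
```

Run:
```python
from h import *
a=dict(np.load('/tmp/scene.npz'));c=dict(np.load('/tmp/side.npz')); 
save(np.hstack([cv2.resize(a['color'][140:300,230:390],(400,400),interpolation=2),cv2.resize(c['color'][100:260,260:420],(400,400),interpolation=2)]),'app2.png')
```

```text
(no output)
```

View pics/app2.png

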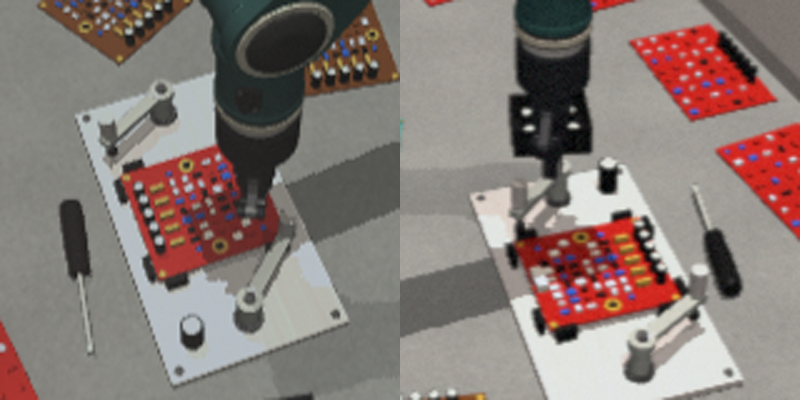

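Run:
```python
from h import *
t=np.array(monitor.get_state()['tcp_pos'])
for n in('scene','side'):
    c=dict(np.load('/tmp/%s.npz'%n)); P=cloud(c); W=np.linalg.inv(c['cam_to_world'])
    pr=cv2.projectPoints(t[None],cv2.Rodrigues(W[:3,:3])[0],W[:3,3],c['K'],c['distortion'])[0].ravel(); print(n,'tcp projects',pr)
    m=(np.hypot(P[...,0]-t[0],P[...,1]-t[1])<.06)&(P[...,2]>.055)&(P[...,2]<.2)&(c['color'].mean(-1)<110)
    v,u=np.nonzero(m); q=P[m]; 
    for lo in np.arange(.055,.2,.015):
        k=(q[:,2]>=lo)&(q[:,2]<lo+.015)
        if k.sum(): print(round(lo,3),k.sum(),np.round(q[k].min(0),3),np.round(q[k].max(0),3),u[k].mean().round(),v[k].mean().round())
```

```text
scene tcp projects [330.13905314 229.37955985]
0.055 27 [0.484 0.028 0.057] [0.533 0.066 0.07 ] 341.0 240.0
0.07 19 [0.487 0.025 0.071] [0.501 0.037 0.085] 344.0 233.0
0.085 31 [0.489 0.019 0.086] [0.501 0.037 0.1  ] 344.0 228.0
0.1 5 [0.487 0.032 0.1  ] [0.497 0.035 0.102] 345.0 228.0
0.13 2 [0.516 0.017 0.142] [0.518 0.018 0.143] 334.0 219.0
0.145 2 [0.536 0.013 0.157] [0.538 0.014 0.157] 326.0 218.0
0.16 22 [0.518 0.012 0.161] [0.544 0.037 0.174] 331.0 218.0
0.175 17 [0.516 0.012 0.175] [0.544 0.03  0.19 ] 332.0 213.0
0.19 13 [0.517 0.013 0.19 ] [0.555 0.059 0.2  ] 331.0 218.0
side tcp projects [319.60572454 180.75821855]
0.055 34 [0.484 0.014 0.056] [0.549 0.058 0.069] 312.0 181.0
0.07 19 [0.487 0.017 0.072] [0.501 0.025 0.084] 308.0 180.0
0.085 17 [0.485 0.018 0.085] [0.501 0.026 0.099] 308.0 177.0
0.1 1 [0.487 0.019 0.1  ] [0.487 0.019 0.1  ] 306.0 175.0
0.115 22 [ 0.512 -0.006  0.116] [0.532 0.01  0.129] 320.0 170.0
0.13 38 [ 0.509 -0.01   0.13 ] [0.532 0.008 0.145] 320.0 166.0
0.145 9 [ 0.511 -0.007  0.146] [0.538 0.009 0.157] 321.0 162.0
0.16 24 [ 0.494 -0.031  0.161] [0.536 0.005 0.173] 320.0 161.0
0.175 47 [ 0.487 -0.041  0.176] [0.541 0.005 0.19 ] 320.0 156.0
0.19 29 [ 0.484 -0.047  0.19 ] [0.541 0.005 0.199] 319.0 154.0
```

Run:
```python
from h import *
for n,u,r in(('side',320,range(160,190)),('side',318,range(168,184)),('scene',330,range(212,236))):
    c=dict(np.load('/tmp/%s.npz'%n)); P=cloud(c)
    print(n,u)
    for v in r: print(v,np.round(P[v,u],3),c['color'][v,u],end='; ')
    print()
print(monitor.get_state()['q'])
```

```text
side 320
160 [ 0.499 -0.047  0.198] [15 17 18]; 161 [ 0.502 -0.041  0.189] [14 15 19]; 162 [ 0.505 -0.034  0.18 ] [17 18 20]; 163 [ 0.51  -0.023  0.167] [18 22 23]; 164 [ 0.518 -0.004  0.146] [19 15 20]; 165 [ 0.517 -0.007  0.146] [22 22 26]; 166 [ 0.517 -0.007  0.142] [23 24 24]; 167 [ 0.518 -0.004  0.136] [22 16 22]; 168 [ 0.519 -0.003  0.131] [14 17 13]; 169 [ 0.517 -0.006  0.131] [11 15 16]; 170 [ 0.516 -0.009  0.13 ] [27 26 29]; 171 [0.521 0.003 0.116] [71 73 69]; 172 [0.543 0.051 0.067] [138 136 129]; 173 [0.544 0.054 0.061] [116 116 110]; 174 [0.544 0.055 0.057] [90 91 87]; 175 [0.553 0.074 0.034] [80 81 76]; 176 [0.552 0.072 0.032] [82 83 77]; 177 [0.552 0.072 0.029] [79 79 76]; 178 [0.553 0.074 0.023] [78 76 74]; 179 [0.552 0.071 0.022] [69 68 62]; 180 [0.552 0.071 0.018] [55 54 52]; 181 [0.551 0.069 0.016] [52 50 48]; 182 [0.549 0.065 0.015] [85 81 78]; 183 [0.548 0.062 0.014] [121 115 110]; 184 [0.547 0.06  0.012] [129 121 117]; 185 [0.545 0.056 0.013] [128 122 117]; 186 [0.544 0.053 0.011] [146 137 134]; 187 [0.542 0.048 0.012] [191 182 174]; 188 [0.541 0.045 0.011] [214 
[... 981 characters left out ...]
0.05  0.214] [84 85 84]; 221 [0.549 0.052 0.213] [85 85 85]; 222 [0.549 0.052 0.208] [95 95 94]; 223 [0.55  0.053 0.205] [119 118 116]; 224 [0.552 0.056 0.208] [118 117 114]; 225 [0.553 0.058 0.207] [82 82 82]; 226 [0.553 0.059 0.204] [67 62 62]; 227 [0.553 0.059 0.198] [85 55 53]; 228 [ 0.507 -0.02   0.025] [114  71  66]; 229 [ 0.508 -0.018  0.023] [114  74  69]; 230 [ 0.51  -0.015  0.023] [106  44  41]; 231 [ 0.512 -0.011  0.027] [107  43  40]; 232 [ 0.513 -0.009  0.024] [106  42  39]; 233 [ 0.514 -0.006  0.025] [99 41 39]; 234 [ 0.515 -0.004  0.023] [90 39 38]; 235 [ 0.517 -0.002  0.023] [106  42  39]; 
[-0.361126    0.42439335  0.34646584  2.02550263 -0.2120836   0.72466812
  1.11589163]
```

The finger passed over the screw. The side camera puts the visible tip at z≈0.115, while the reported TCP is 0.076, so the reading is about 38 mm low in z. The horizontal position agrees. I'll back off, lower partway and re-measure the tip with the camera.

Call:
step_arm([
  {"gripper":0,"tx":0,"ty":0,"tz":-36,"wx":0,"wy":0,"wz":0},
  {"gripper":0,"tx":0,"ty":0,"tz":-73,"wx":0,"wy":0,"wz":0},
  {"gripper":0,"tx":0,"ty":0,"tz":-73,"wx":0,"wy":0,"wz":0},
  {"gripper":0,"tx":20,"ty":0,"tz":-73,"wx":0,"wy":0,"wz":0},
  {"gripper":0,"tx":20,"ty":0,"tz":-73,"wx":0,"wy":0,"wz":0},
])

```text
time_s: 3.63
tcp_pos: [0.4582, 0.048, 0.0547]
ee_rot: [0.445, 1.528, -0.447]
ft_force: [0.2, 0.3, -0.6]
gripper_width: 0.001
```

```bash
cat >> h.py <<'E'
def tip(r=.03):
    t=st()['tcp_pos']
    for n in('scene','side'):
        c=grab(n); P=cloud(c); m=(np.hypot(P[...,0]-t[0],P[...,1]-t[1])<r)&(P[...,2]>.03)&(P[...,2]<t[2]+.1)&(c['color'].max(-1)<115)
        q=P[m]; 
        if len(q)<5: print(n,'few');continue
        z0=q[:,2].min(); v,u=np.nonzero(m)
        for k in(q[:,2]<z0+.012,q[:,2]<z0+.04): print(n,'tip z',z0.round(3),k.sum(),'min',np.round(q[k].min(0),3),'max',np.round(q[k].max(0),3),'px',u[k].mean().round(),v[k].max())
E
python3 - <<'E'
from h import *
tip()
a=dict(np.load('/tmp/scene.npz'));c=dict(np.load('/tmp/side.npz')); 
save(np.hstack([cv2.resize(a['color'][190:270,300:380],(400,400),interpolation=2),cv2.resize(c['color'][140:220,275:355],(400,400),interpolation=2)]),'app3.png')
E
```

```text
3.6333 [0.4582 0.048  0.0547] [ 0.445  1.528 -0.447] F [ 0.2  0.3 -0.6] g 0.0006125404984398801
[[-0.003  0.539  0.842]
 [-0.     0.842 -0.539]
 [-1.    -0.002 -0.003]]
scene tip z 0.093 3 min [0.465 0.04  0.093] max [0.47  0.048 0.102] px 356.0 230
scene tip z 0.093 4 min [0.451 0.04  0.093] max [0.47  0.058 0.118] px 358.0 230
side tip z 0.094 20 min [0.448 0.036 0.094] max [0.471 0.049 0.105] px 293.0 174
side tip z 0.094 73 min [0.446 0.03  0.094] max [0.472 0.049 0.133] px 293.0 174
```

View pics/app3.png

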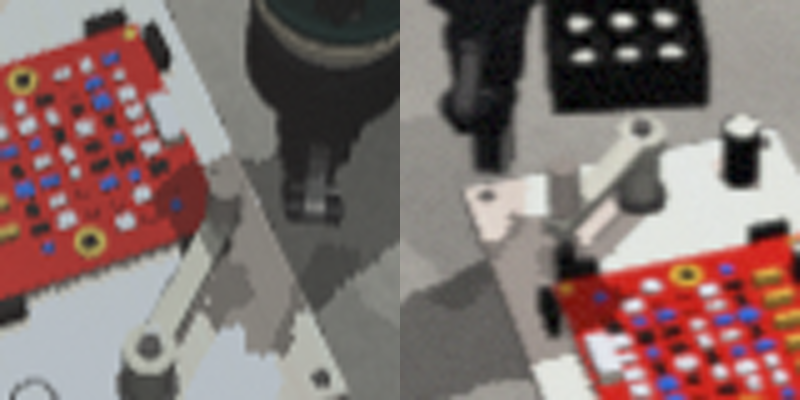

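Both cameras put the tip at z=0.093 when the TCP reads 0.055, so the bias is +38 mm. The finger is at scene crop (315,205), clear of the screw at (222,185). I'll lower another 16 mm, to a true height of about 0.077, and push.

Call:
step_arm([
  {"gripper":0,"tx":16,"ty":1,"tz":0,"wx":0,"wy":0,"wz":0},
  {"gripper":0,"tx":16,"ty":1,"tz":6,"wx":0,"wy":0,"wz":0},
  {"gripper":0,"tx":16,"ty":1,"tz":12,"wx":0,"wy":0,"wz":0},
  {"gripper":0,"tx":16,"ty":1,"tz":16,"wx":0,"wy":0,"wz":0},
  {"gripper":0,"tx":16,"ty":1,"tz":19,"wx":0,"wy":0,"wz":0},
])

```text
time_s: 4.15
tcp_pos: [0.4775, 0.0373, 0.0409]
ee_rot: [0.448, 1.524, -0.448]
ft_force: [-2.5, 0.5, 0.1]
gripper_width: -0.001
```

Call:
step_arm([
  {"gripper":0,"tx":0,"ty":0,"tz":3,"wx":0,"wy":0,"wz":0},
  {"gripper":0,"tx":0,"ty":-1,"tz":6,"wx":0,"wy":0,"wz":0},
  {"gripper":0,"tx":0,"ty":-2,"tz":9,"wx":0,"wy":0,"wz":0},
  {"gripper":0,"tx":0,"ty":-3,"tz":12,"wx":0,"wy":0,"wz":0},
  {"gripper":0,"tx":0,"ty":-4,"tz":15,"wx":0,"wy":0,"wz":0},
])

```text
time_s: 4.57
tcp_pos: [0.4873, 0.0264, 0.0404]
ee_rot: [0.447, 1.524, -0.447]
ft_force: [-1.3, 0.5, 1.1]
gripper_width: 0.0
```

Run:
```python
from h import *
st(); screws()
```

```text
4.5667 [0.4873 0.0264 0.0404] [ 0.447  1.524 -0.447] F [-1.3  0.5  1.1] g 0.0001194193621855031
[[ 0.     0.54   0.841]
 [ 0.     0.841 -0.54 ]
 [-1.     0.     0.   ]]
scene L 32 [338.5 224.5] mid [0.5033 0.015 ] top [0.5027 0.0156] ang to go [0.654 0.664]
scene R 31 [271.6 187.9] mid [ 0.6097 -0.1682] top [ 0.6094 -0.168 ] ang to go [1.052 1.048]
side L 63 [312.4 178. ] mid [0.5018 0.0114] top [0.5035 0.013 ] ang to go [0.638 0.637]
side R 75 [378.7 211.1] mid [ 0.609  -0.1707] top [ 0.6091 -0.171 ] ang to go [1.077 1.079]
```

Call:
step_arm([
  {"gripper":0,"tx":0,"ty":-1,"tz":4,"wx":0,"wy":0,"wz":0},
  {"gripper":0,"tx":0,"ty":-2,"tz":8,"wx":0,"wy":0,"wz":0},
  {"gripper":0,"tx":0,"ty":-3,"tz":12,"wx":0,"wy":0,"wz":0},
  {"gripper":0,"tx":0,"ty":-3,"tz":16,"wx":0,"wy":0,"wz":0},
  {"gripper":0,"tx":0,"ty":-3,"tz":20,"wx":0,"wy":0,"wz":0},
])

```text
time_s: 5.08
tcp_pos: [0.5025, 0.0128, 0.0402]
ee_rot: [0.447, 1.524, -0.448]
ft_force: [0.0, -0.6, 0.8]
gripper_width: 0.0
```

Call:
step_arm([
  {"gripper":0,"tx":0,"ty":0,"tz":4,"wx":0,"wy":0,"wz":0},
  {"gripper":0,"tx":0,"ty":1,"tz":8,"wx":0,"wy":0,"wz":0},
  {"gripper":0,"tx":0,"ty":1,"tz":12,"wx":0,"wy":0,"wz":0},
  {"gripper":0,"tx":0,"ty":2,"tz":16,"wx":0,"wy":0,"wz":0},
  {"gripper":0,"tx":0,"ty":2,"tz":18,"wx":0,"wy":0,"wz":0},
])

```text
time_s: 5.5
tcp_pos: [0.5194, 0.0051, 0.0403]
ee_rot: [0.447, 1.524, -0.447]
ft_force: [-0.1, 2.3, -1.2]
gripper_width: -0.0
```

Run:
```python
from h import *
st(); screws()
```

```text
5.5 [0.5194 0.0051 0.0403] [ 0.447  1.524 -0.447] F [-0.1  2.3 -1.2] g -0.0003749354067772313
[[ 0.001  0.54   0.841]
 [ 0.     0.841 -0.54 ]
 [-1.     0.     0.   ]]
scene L 27 [323.3 223.6] mid [ 0.5374 -0.005 ] top [ 0.5363 -0.0043] ang to go [0.183 0.197]
scene R 34 [271.7 188.2] mid [ 0.6096 -0.1691] top [ 0.6096 -0.1691] ang to go [1.062 1.061]
side L 62 [326.5 179.2] mid [ 0.5365 -0.0057] top [ 0.5367 -0.006 ] ang to go [0.19  0.187]
side R 75 [378.8 211.2] mid [ 0.6091 -0.1716] top [ 0.6089 -0.1709] ang to go [1.086 1.078]
```

Call:
step_arm([
  {"gripper":0,"tx":0,"ty":1,"tz":3,"wx":0,"wy":0,"wz":0},
  {"gripper":0,"tx":0,"ty":2,"tz":6,"wx":0,"wy":0,"wz":0},
  {"gripper":0,"tx":0,"ty":3,"tz":9,"wx":0,"wy":0,"wz":0},
  {"gripper":0,"tx":0,"ty":4,"tz":12,"wx":0,"wy":0,"wz":0},
  {"gripper":0,"tx":0,"ty":4,"tz":12,"wx":0,"wy":0,"wz":0},
])

```text
time_s: 6.02
tcp_pos: [0.5318, 0.0019, 0.0404]
ee_rot: [0.447, 1.523, -0.447]
ft_force: [-0.3, 0.5, 0.1]
gripper_width: 0.001
```

Run:
```python
from h import *
st(); screws()
```

```text
6.0167 [0.5318 0.0019 0.0404] [ 0.447  1.523 -0.447] F [-0.3  0.5  0.1] g 0.0007759965596564599
[[ 0.001  0.54   0.841]
 [-0.     0.841 -0.54 ]
 [-1.     0.     0.001]]
scene L 28 [318.2 224.7] mid [ 0.5487 -0.0075] top [ 0.5491 -0.0076] ang to go [0.046 0.041]
scene R 33 [271.7 188. ] mid [ 0.6096 -0.169 ] top [ 0.6092 -0.1687] ang to go [1.06  1.055]
side L 63 [331.1 178.3] mid [ 0.5495 -0.0079] top [ 0.5503 -0.0088] ang to go [0.035 0.025]
side R 76 [378.8 211.2] mid [ 0.609  -0.1709] top [ 0.609  -0.1708] ang to go [1.078 1.077]
```

Call:
step_arm([
  {"gripper":0,"tx":0,"ty":1,"tz":1.5,"wx":0,"wy":0,"wz":0},
  {"gripper":0,"tx":0,"ty":1,"tz":2.5,"wx":0,"wy":0,"wz":0},
  {"gripper":0,"tx":0,"ty":1,"tz":2.5,"wx":0,"wy":0,"wz":0},
  {"gripper":0,"tx":0,"ty":1,"tz":-3,"wx":0,"wy":0,"wz":0},
  {"gripper":0,"tx":0,"ty":1,"tz":-25,"wx":0,"wy":0,"wz":0},
])

```text
time_s: 6.53
tcp_pos: [0.5129, 0.0147, 0.0408]
ee_rot: [0.449, 1.519, -0.449]
ft_force: [0.4, 0.3, -0.6]
gripper_width: 0.0
```

Call:
step_arm([
  {"gripper":0,"tx":-20,"ty":0,"tz":0,"wx":0,"wy":0,"wz":0},
  {"gripper":0,"tx":-50,"ty":0,"tz":0,"wx":0,"wy":0,"wz":0},
  {"gripper":0,"tx":-80,"ty":0,"tz":0,"wx":0,"wy":0,"wz":0},
  {"gripper":0,"tx":-80,"ty":0,"tz":0,"wx":0,"wy":0,"wz":0},
])

```text
time_s: 6.87
tcp_pos: [0.5139, 0.0167, 0.1254]
ee_rot: [0.45, 1.515, -0.443]
ft_force: [0.4, -0.1, -0.1]
gripper_width: 0.0
```

Run:
```python
from h import *
screws(); 
# behind right screw: +40mm along tool z
t=np.array([.609,-.170]); z=np.array([.841,-.54]); w=t+.040*z; print(w)
togo((*w,.115),(*w,.038))
P=np.array([.5321,-.2023]); v=t-P
for a in np.linspace(0,1.065,11):
    r=np.array([[np.cos(a),-np.sin(a)],[np.sin(a),np.cos(a)]])@v-v; print(round(a,3),np.round([.54*r[0]*1e3+.841*r[1]*1e3,.841e3*r[0]-.54e3*r[1]],1))
```

```text
scene L 34 [318.  225.3] mid [ 0.5509 -0.0069] top [ 0.5508 -0.006 ] ang to go [0.021 0.024]
scene R 34 [271.6 188.2] mid [ 0.6098 -0.1692] top [ 0.6095 -0.1685] ang to go [1.063 1.054]
side L 64 [331.5 178.2] mid [ 0.551  -0.0076] top [ 0.5514 -0.0078] ang to go [0.019 0.014]
side R 74 [378.8 211.1] mid [ 0.6092 -0.1701] top [ 0.609  -0.1712] ang to go [1.07  1.081]
[ 0.64264 -0.1916 ]
6.9667 [0.5111 0.0168 0.1215] [ 0.448  1.522 -0.445] F [ 0.3  0.1 -0.9] g 0.0027406654977404385
[[ 0.003  0.54   0.842]
 [ 0.001  0.842 -0.54 ]
 [-1.     0.002  0.002]]
to [ 0.6426 -0.1916  0.115 ] tool mm [   6.7 -104.3  223.3]
to [ 0.6426 -0.1916  0.038 ] tool mm [  83.7 -104.5  223.1]
0.0 [0. 0.]
0.106 [ 4.6 -7.6]
0.213 [  8.4 -15.6]
0.32 [ 11.4 -24. ]
0.426 [ 13.4 -32.6]
0.532 [ 14.5 -41.4]
0.639 [ 14.6 -50.3]
0.745 [ 13.8 -59.1]
0.852 [ 12.1 -67.8]
0.958 [  9.4 -76.3]
1.065 [  5.9 -84.4]
```

The left screw is within about 2 mm of its hole. Next I'll go above and behind the right screw.

Call:
step_arm([
  {"gripper":0,"tx":0,"ty":-16,"tz":34,"wx":0,"wy":0,"wz":0},
  {"gripper":0,"tx":0,"ty":-32,"tz":68,"wx":0,"wy":0,"wz":0},
  {"gripper":0,"tx":0,"ty":-48,"tz":102,"wx":0,"wy":0,"wz":0},
  {"gripper":0,"tx":0,"ty":-64,"tz":136,"wx":0,"wy":0,"wz":0},
  {"gripper":0,"tx":0,"ty":-80,"tz":170,"wx":0,"wy":0,"wz":0},
])

```text
time_s: 7.38
tcp_pos: [0.6098, -0.1439, 0.1185]
ee_rot: [0.447, 1.527, -0.447]
ft_force: [0.9, 0.3, -0.1]
gripper_width: -0.0
```

Call:
step_arm([
  {"gripper":0,"tx":0,"ty":-12,"tz":28,"wx":0,"wy":0,"wz":0},
  {"gripper":0,"tx":0,"ty":-24,"tz":53,"wx":0,"wy":0,"wz":0},
  {"gripper":0,"tx":20,"ty":-24,"tz":53,"wx":0,"wy":0,"wz":0},
  {"gripper":0,"tx":50,"ty":-24,"tz":53,"wx":0,"wy":0,"wz":0},
  {"gripper":0,"tx":50,"ty":-24,"tz":53,"wx":0,"wy":0,"wz":0},
])

```text
time_s: 7.8
tcp_pos: [0.6366, -0.1905, 0.0629]
ee_rot: [0.448, 1.536, -0.449]
ft_force: [-1.5, 1.4, -1.5]
gripper_width: 0.005
```

Run:
```python
from h import *
tip(); s=monitor.get_state(); M=R.from_rotvec(s['ee_rot']).as_matrix(); print(M.T@np.r_[np.array([.609,-.170])-s['tcp_pos'][:2],0]*1000)
```

```text
7.8 [ 0.6366 -0.1905  0.0629] [ 0.448  1.536 -0.449] F [-1.5  1.4 -1.5] g 0.005060561768235029
[[-0.012  0.541  0.841]
 [ 0.003  0.841 -0.541]
 [-1.    -0.004 -0.012]]
scene tip z 0.035 1 min [ 0.615 -0.171  0.035] max [ 0.615 -0.171  0.035] px 272.0 200
scene tip z 0.035 6 min [ 0.615 -0.171  0.035] max [ 0.619 -0.167  0.07 ] px 270.0 200
side tip z 0.034 4 min [ 0.611 -0.176  0.034] max [ 0.615 -0.174  0.039] px 378.0 227
side tip z 0.034 15 min [ 0.61  -0.178  0.034] max [ 0.621 -0.173  0.073] px 380.0 227
[  0.1713441    0.85975501 -37.31385725]
```

Run:
```python
from h import *
t=np.array(monitor.get_state()['tcp_pos'])
c=grab('side');P=cloud(c)
m=(np.hypot(P[...,0]-t[0],P[...,1]-t[1])<.025)&(P[...,2]>.03)&(P[...,2]<.2)
m[:, :381]&=True
v,u=np.nonzero(m)
for lo in np.arange(.03,.16,.01):
    k=(P[m][:,2]>=lo)&(P[m][:,2]<lo+.01)
    if k.sum(): q=P[m][k]; print(round(lo,2),k.sum(),np.round(q.min(0),3),np.round(q.max(0),3),c['color'][m][k].mean().round(),u[k].mean().round())
st()
```

```text
0.1 3 [ 0.631 -0.2    0.106] [ 0.646 -0.191  0.109] 73.0 394.0
0.11 20 [ 0.627 -0.204  0.112] [ 0.647 -0.185  0.12 ] 59.0 394.0
0.12 24 [ 0.626 -0.205  0.12 ] [ 0.647 -0.19   0.129] 49.0 394.0
0.13 18 [ 0.628 -0.208  0.13 ] [ 0.645 -0.189  0.138] 31.0 395.0
0.14 1 [ 0.625 -0.191  0.15 ] [ 0.625 -0.191  0.15 ] 81.0 391.0
0.15 1 [ 0.623 -0.193  0.156] [ 0.623 -0.193  0.156] 112.0 391.0
7.95 [ 0.6414 -0.1913  0.0699] [ 0.447  1.526 -0.447] F [ 0.1 -0.4  0.3] g 0.0011331950481377614
[[-0.001  0.54   0.842]
 [ 0.     0.842 -0.54 ]
 [-1.    -0.001 -0.001]]
```

The tip is at z≈0.107 with the TCP reading 0.070, so the bias is the same. I'll lower 30 mm and push toward tool −z.

Call:
step_arm([
  {"gripper":0,"tx":15,"ty":0,"tz":0,"wx":0,"wy":0,"wz":0},
  {"gripper":0,"tx":30,"ty":0,"tz":0,"wx":0,"wy":0,"wz":0},
  {"gripper":0,"tx":30,"ty":0,"tz":-7,"wx":0,"wy":0,"wz":0},
  {"gripper":0,"tx":30,"ty":0,"tz":-13,"wx":0,"wy":0,"wz":0},
  {"gripper":0,"tx":30,"ty":0,"tz":-17,"wx":0,"wy":0,"wz":0},
])

```text
time_s: 8.37
tcp_pos: [0.6266, -0.1816, 0.0404]
ee_rot: [0.447, 1.525, -0.447]
ft_force: [0.1, -1.3, 0.1]
gripper_width: 0.0
```

Call:
step_arm([
  {"gripper":0,"tx":0,"ty":0,"tz":-3,"wx":0,"wy":0,"wz":0},
  {"gripper":0,"tx":0,"ty":2,"tz":-6,"wx":0,"wy":0,"wz":0},
  {"gripper":0,"tx":0,"ty":4,"tz":-9,"wx":0,"wy":0,"wz":0},
  {"gripper":0,"tx":0,"ty":6,"tz":-12,"wx":0,"wy":0,"wz":0},
  {"gripper":0,"tx":0,"ty":7,"tz":-15,"wx":0,"wy":0,"wz":0},
])

```text
time_s: 8.78
tcp_pos: [0.6196, -0.1678, 0.041]
ee_rot: [0.447, 1.522, -0.446]
ft_force: [2.6, 0.5, 0.7]
gripper_width: -0.002
```

Run:
```python
from h import *
s=st(); screws()
```

```text
8.7833 [ 0.6196 -0.1678  0.041 ] [ 0.447  1.522 -0.446] F [2.6 0.5 0.7] g -0.002433468807151766
[[ 0.002  0.54   0.842]
 [-0.     0.842 -0.54 ]
 [-1.     0.001  0.002]]
scene L 34 [318.  225.3] mid [ 0.55   -0.0062] top [ 0.5507 -0.0066] ang to go [0.033 0.023]
scene R 24 [276.1 189.8] mid [ 0.6015 -0.1558] top [ 0.6025 -0.1553] ang to go [0.876 0.877]
side L 65 [331.5 178.2] mid [ 0.5509 -0.0086] top [ 0.5505 -0.0083] ang to go [0.018 0.024]
side R 79 [373.8 208.6] mid [ 0.6041 -0.1589] top [ 0.6017 -0.1564] ang to go [0.923 0.883]
```

Call:
step_arm([
  {"gripper":0,"tx":0,"ty":1,"tz":-4,"wx":0,"wy":0,"wz":0},
  {"gripper":0,"tx":0,"ty":3,"tz":-8,"wx":0,"wy":0,"wz":0},
  {"gripper":0,"tx":0,"ty":4,"tz":-13,"wx":0,"wy":0,"wz":0},
  {"gripper":0,"tx":0,"ty":5,"tz":-17,"wx":0,"wy":0,"wz":0},
  {"gripper":0,"tx":0,"ty":6,"tz":-22,"wx":0,"wy":0,"wz":0},
])

```text
time_s: 9.3
tcp_pos: [0.6029, -0.151, 0.0402]
ee_rot: [0.447, 1.524, -0.447]
ft_force: [1.9, 0.7, 0.0]
gripper_width: -0.001
```

Call:
step_arm([
  {"gripper":0,"tx":0,"ty":1,"tz":-4,"wx":0,"wy":0,"wz":0},
  {"gripper":0,"tx":0,"ty":1,"tz":-8,"wx":0,"wy":0,"wz":0},
  {"gripper":0,"tx":0,"ty":1,"tz":-12,"wx":0,"wy":0,"wz":0},
  {"gripper":0,"tx":0,"ty":1,"tz":-16,"wx":0,"wy":0,"wz":0},
  {"gripper":0,"tx":0,"ty":0,"tz":-20,"wx":0,"wy":0,"wz":0},
])

```text
time_s: 9.72
tcp_pos: [0.5862, -0.1403, 0.0403]
ee_rot: [0.447, 1.524, -0.447]
ft_force: [1.2, 0.2, -0.7]
gripper_width: 0.002
```

Run:
```python
from h import *
s=st(); screws()
```

```text
9.7167 [ 0.5862 -0.1403  0.0403] [ 0.447  1.524 -0.447] F [ 1.2  0.2 -0.7] g 0.001520190250860783
[[-0.     0.54   0.842]
 [ 0.     0.842 -0.54 ]
 [-1.     0.    -0.   ]]
scene L 34 [318.  225.3] mid [ 0.5506 -0.0069] top [ 0.5507 -0.0067] ang to go [0.024 0.023]
scene R 25 [291.5 193.3] mid [ 0.5692 -0.1259] top [ 0.5701 -0.1268] ang to go [0.347 0.361]
side L 63 [331.5 178.2] mid [ 0.5504 -0.009 ] top [ 0.5508 -0.0088] ang to go [0.023 0.019]
side R 67 [357.  204.5] mid [ 0.5693 -0.1277] top [ 0.5691 -0.1267] ang to go [0.358 0.351]
```

Call:
step_arm([
  {"gripper":0,"tx":0,"ty":0,"tz":-4,"wx":0,"wy":0,"wz":0},
  {"gripper":0,"tx":0,"ty":-1,"tz":-8,"wx":0,"wy":0,"wz":0},
  {"gripper":0,"tx":0,"ty":-2,"tz":-12,"wx":0,"wy":0,"wz":0},
  {"gripper":0,"tx":0,"ty":-3,"tz":-16,"wx":0,"wy":0,"wz":0},
  {"gripper":0,"tx":0,"ty":-5,"tz":-20,"wx":0,"wy":0,"wz":0},
])

```text
time_s: 10.23
tcp_pos: [0.5668, -0.1337, 0.0403]
ee_rot: [0.447, 1.524, -0.447]
ft_force: [1.7, 0.4, -0.1]
gripper_width: -0.004
```

Call:
step_arm([
  {"gripper":0,"tx":0,"ty":-1,"tz":-2,"wx":0,"wy":0,"wz":0},
  {"gripper":0,"tx":0,"ty":-1,"tz":-3,"wx":0,"wy":0,"wz":0},
  {"gripper":0,"tx":0,"ty":-1,"tz":-3,"wx":0,"wy":0,"wz":0},
])

```text
time_s: 10.48
tcp_pos: [0.5633, -0.1334, 0.0402]
ee_rot: [0.447, 1.525, -0.448]
ft_force: [-0.4, -1.1, -0.3]
gripper_width: 0.002
```

Run:
```python
from h import *
s=st(); screws()
```

```text
10.4833 [ 0.5633 -0.1334  0.0402] [ 0.447  1.525 -0.448] F [-0.4 -1.1 -0.3] g 0.002453262367571174
[[-0.001  0.541  0.841]
 [ 0.     0.841 -0.541]
 [-1.    -0.    -0.001]]
scene L 33 [318.  225.2] mid [ 0.5502 -0.0065] top [ 0.5509 -0.0065] ang to go [0.029 0.022]
scene R 27 [300.3 192.6] mid [ 0.5482 -0.1171] top [ 0.5479 -0.1176] ang to go [0.081 0.08 ]
side L 64 [331.5 178.2] mid [ 0.5507 -0.0082] top [ 0.551  -0.0082] ang to go [0.022 0.018]
side R 63 [348.5 204.9] mid [ 0.5481 -0.1208] top [ 0.5474 -0.1187] ang to go [0.088 0.077]
```

Call:
step_arm([
  {"gripper":0,"tx":0,"ty":-1,"tz":-2.5,"wx":0,"wy":0,"wz":0},
  {"gripper":0,"tx":0,"ty":-3,"tz":-5,"wx":0,"wy":0,"wz":0},
  {"gripper":0,"tx":0,"ty":-3,"tz":-5,"wx":0,"wy":0,"wz":0},
  {"gripper":0,"tx":0,"ty":-3,"tz":2,"wx":0,"wy":0,"wz":0},
  {"gripper":0,"tx":0,"ty":-3,"tz":24,"wx":0,"wy":0,"wz":0},
])

```text
time_s: 11.0
tcp_pos: [0.5806, -0.147, 0.0399]
ee_rot: [0.447, 1.528, -0.445]
ft_force: [0.5, -0.6, -0.3]
gripper_width: -0.001
```

Call:
step_arm([
  {"gripper":0,"tx":-20,"ty":0,"tz":2,"wx":0,"wy":0,"wz":0},
  {"gripper":0,"tx":-55,"ty":0,"tz":2,"wx":0,"wy":0,"wz":0},
  {"gripper":0,"tx":-90,"ty":0,"tz":2,"wx":0,"wy":0,"wz":0},
  {"gripper":0,"tx":-120,"ty":-30,"tz":10,"wx":0,"wy":0,"wz":0},
  {"gripper":0,"tx":-120,"ty":-70,"tz":15,"wx":0,"wy":0,"wz":0},
])

```text
time_s: 11.42
tcp_pos: [0.5635, -0.2141, 0.1663]
ee_rot: [0.442, 1.514, -0.439]
ft_force: [1.5, -2.2, 1.0]
gripper_width: 0.001
```

Call:
step_arm([
  {"gripper":0,"tx":0,"ty":-40,"tz":0,"wx":0,"wy":0,"wz":0},
  {"gripper":0,"tx":0,"ty":-80,"tz":0,"wx":0,"wy":0,"wz":0},
  {"gripper":0,"tx":0,"ty":-80,"tz":0,"wx":0,"wy":0,"wz":0},
  {"gripper":0,"tx":0,"ty":-80,"tz":0,"wx":0,"wy":0,"wz":0},
])

```text
time_s: 11.75
tcp_pos: [0.5123, -0.2865, 0.1607]
ee_rot: [0.451, 1.523, -0.453]
ft_force: [-0.0, -0.0, -1.6]
gripper_width: -0.001
```

Run:
```python
from h import *
s=st(); screws()
a=dict(np.load('/tmp/scene.npz'));c=dict(np.load('/tmp/side.npz')); 
save(np.hstack([cv2.resize(a['color'][150:300,240:390],(400,400),interpolation=2),cv2.resize(c['color'][130:280,265:415],(400,400),interpolation=2)]),'end.png')
```

```text
11.75 [ 0.5123 -0.2865  0.1607] [ 0.451  1.523 -0.453] F [-0.  -0.  -1.6] g -0.0005459765575231648
[[-0.     0.546  0.838]
 [-0.001  0.838 -0.546]
 [-1.    -0.001  0.   ]]
scene L 33 [318.1 225.3] mid [ 0.5506 -0.0065] top [ 0.5506 -0.0063] ang to go [0.024 0.025]
scene R 31 [301.9 192.4] mid [ 0.5438 -0.1171] top [ 0.5433 -0.1164] ang to go [0.031 0.025]
side L 64 [331.5 178.2] mid [ 0.5511 -0.0072] top [ 0.5515 -0.008 ] ang to go [0.018 0.012]
side R 76 [346.4 204.9] mid [ 0.5432 -0.1195] top [ 0.5439 -0.1188] ang to go [0.028 0.035]
```

View pics/end.png

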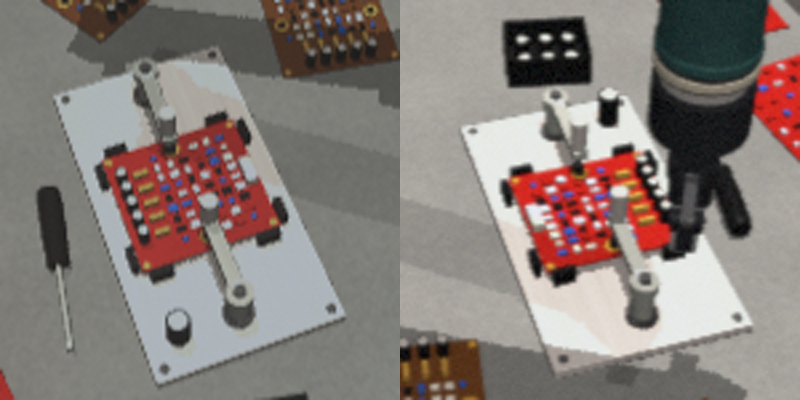

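Both arms are straight in. The screws are about 2 mm (left) and 3 mm (right) short of their holes, inside the 10 mm limit. The board, capacitor, screwdriver and tray look unmoved, and the arm is clear. Handing in.

```bash
python3 -c "
from cell import ticket
print(ticket.close_job())"
```

```text
the job is handed in; nothing more can be done
None
```

I pushed both hold-down arms round with the closed fingertips against their clamp screws, backed the robot clear and handed the job in. It took about 12 s of the 61 s, and no verdict was reported.

- **Last checks:** both cameras put the left screw about 2 mm and the right screw about 3 mm from its hole (limit 10 mm; camera error about 2 mm). By eye in the final picture, the board, capacitor, screwdriver and tray look unmoved. Force readings taken at the end of each move stayed below about 4 N.
- **Disagreement found:** the fingertip was really about 38 mm higher than the reported TCP height, so my first pass went over the left screw without touching it. I measured the true tip height with the cameras, lowered the tool to match, and the pushes then worked.
- **Refused call:** the first two move calls were rejected because the rows did not list every field. Nothing moved.

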